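# Clamp a jade bangle in the engraving fixture and hold the cap down

### The job

Slide the jade bangle that lies on the grey engraving fixture flat along the bed until it rests against both stop pins. Then take the metal clamp cap by its knob out of the wooden stand, turn it until the three splines of its stem mesh with the three-armed slot in the middle of the fixture, and push it fully home through the bangle, so that its flange presses the bangle onto the bed against the ejector spring. Finish while still gripping the cap and pressing it down; do not let go, and leave the other goods on the table where they are.

Things in the scene. Friction and masses are not known exactly. Their poses are not given: they have to be found in the camera images.
- fixture: Grey engraving fixture fixed to the table: flat bed 130 x 110 mm, top 50 mm above the table. Origin: at table height under the socket axis, z up. In its frame the bed spans x -80 to 50, y -55 to 55 mm; feet 12 mm high out to y +-75, x -90 to 60. +x points from the socket to midway between its two stop pins.
- pin_left (a point): Top centre of one round steel stop pin, 10 mm thick, standing 14 mm above the bed, at x 31.4, y 26.4 mm in the fixture's frame. A bangle that touches both pins is centred on the socket.
- pin_right (a point): Top centre of the other, equal stop pin, at x 31.4, y -26.4 mm in the fixture's frame.
- socket: Round steel socket plate in the bed, locked at any angle. Origin: on its axis at its top face, 49.5 mm above the table (0.5 mm below the bed top), z up. It has a Y-shaped slot: three arms 11.4 mm wide, reaching 16.5 mm from the axis, at 0, 120 and 240 degrees from its own x axis, 42 mm deep.
- socket_mouth (a point): The centre of the slot's mouth (same point as the socket's origin).
- ejector (a joint): Brass spring ejector pin, 12 mm thick, on the socket axis inside the slot: 0 = up (its top 8 mm below the socket's top face), grows in m as it is pushed down, 0.020 at most. The spring pushes back with 3 N at 0 and 7 N at 0.016; with the cap home on the bangle it reads about 0.0155. It throws the cap up again if the cap is let go.
- bangle: Grey-green jade bangle, a flat ring with outer diameter 72 mm, inner 56 mm, 10 mm high, about 60 g, lying on the bed of the fixture short of the pins. Origin: centre of its underside, z up.
- stand: Round pale wooden stand, outer diameter 62 mm, hole 38 mm, 40 mm high, fixed to the table. Origin: centre of its underside. The cap waits in it.
- cap: Metal clamp cap, about 160 g. Origin: centre of the flange's underside, z up. Flange 66 mm across, 8 mm thick; below it the stem with three equal splines at 0, 120 and 240 degrees from its own x axis. Starts hanging upright in the stand, origin 40 mm above the table. Home: flange on the bangle, origin 60 mm above the table; not meshed, it stops 24 mm higher.
- cap_knob (a point): Middle of the cap's round knob, the place to grip: 34 mm across, from 8 to 50 mm above the cap's origin; this point is 34 mm above it. Beside the knob, on the flange, three ribs 6 mm wide, 4 mm high, 16 to 31 mm from the axis, lie exactly above the splines and show their direction; keep the fingertips above the ribs (12 mm above the origin).
- cap_tip (a point): Lower end of the stem, 34 mm below the cap's origin. Seen from below the stem is a Y of three splines, each 9 mm thick, reaching 15 mm from the axis, rounded at the lower end. Any spline fits any arm of the slot.
- oil_bottle: Bystander: small amber bottle, 32 mm across, 75 mm high. Origin: centre of its underside.
- pendant: Bystander: pale round jade pendant, 44 mm across, 9 mm high, lying on the table. Origin: underside.
- sizer: Bystander: wooden sizing cone, 52 mm across, 88 mm high. Origin: underside.
- caliper: Bystander: steel caliper 190 mm long, lying flat. Origin: middle of its underside.
- brush: Bystander: brush 170 mm long, lying flat.
- spare_bangle: Bystander: another bangle, 68 mm across, 9 mm high, lying on the table. Origin: underside.
- dish: Bystander: white dish, 84 mm across, 30 mm high. Origin: underside.
Things that resemble listed ones, but are neither listed nor needed, are in the scene too. What is shaped like the cap but green is not meant. Leave any blue look-alike of the bangle alone.

How it is judged:
On the way:
1. the bangle rests against both stop pins (its centre within 3 mm of the socket axis) while the cap is still away from the fixture (horizontal distance between bangle and socket_mouth below 0.003 m and horizontal distance between cap and socket_mouth above 0.06 m), for 0.2 s.
At the end, for the whole second after the job is handed in: Bangle flat on the bed, centre within 3.5 mm of the socket axis; cap upright within 0.08 rad, within 3 mm of the axis, flange at most 12.5 mm above the socket face, ejector in by more than 13.5 mm, pressing the bangle with over 0.5 N, and gripped with over 3 N (horizontal distance between bangle and socket_mouth below 0.0035 m and z of bangle in the frame of fixture below 0.0525 m and horizontal distance between cap and socket_mouth below 0.003 m and angle between cap's own z axis and vertical below 0.08 rad and z of cap in the frame of socket_mouth below 0.0125 m and value of joint ejector above 0.0135 m and contact force between cap and bangle above 0.5 N and contact force between the fingers and cap above 3 N); the arm keeps its last pose, push and grip.
It fails at once if the bangle is lifted more than 8 mm off the bed instead of being slid (z of bangle in the frame of fixture above 0.058 m).
It fails at once if another thing on the table is moved more than 25 mm (distance of any of oil_bottle, pendant, sizer, caliper, brush, spare_bangle, dish from where it was at the start of the episode above 0.025 m).
It also fails if it takes over 58 s, if anything falls off the work surface, if the arm or the gripper's body presses on something with over 40 N, if the wrist force passes 120 N, or if a joint passes its speed limit or range.

### The arm

A 6-joint arm with a two-finger parallel gripper is mounted at the origin on the work surface. World frame = base frame: x ahead of the robot, y to its left, z up, the work surface at z = 0. Lengths are in m, angles in rad, forces in N, time in s.
With the tool pointing down it reaches from about 0.35 to 0.775 m from the base axis. Payload 7.3 kg.
Tool frame: the origin (TCP) lies at the very end of the fingers, on their centre line; the grasp point (between the pads) lies 19 mm behind it; z points along the fingers, y is the line along which they close (so a half turn about z gives the same grasp; the last joint's range is limited). The gripper opens to 92 mm and grips with 3 to 60 N. Pads are 19 mm wide; open, the fingers measure 130 mm over their backs; the gripper's body (75 mm by 190 mm) begins 47 mm behind the grasp point.
Start: joints at [-1.471, 0.342, 1.524, -0, 1.275, -0.146], TCP at [0.128, -0.509, 0.227] pointing down, gripper open.
Joint ranges: [-2.53, 2.53], [-0.77, 2.02], [0.04, 2.7], [-1, 4.14], [0.28, 2.66], [-3.11, 3.11]. Speed limits (rad/s): [2.57, 2.57, 3.14, 3.14, 3.14, 3.14].

### API

Orientations are given as [roll, pitch, yaw] about the fixed x, y, z axes, in that order (R = Rz(yaw) Ry(pitch) Rx(roll)).
In Python, from cell import robot gives the robot as it stands. The module is installed in compiled form; this text tells all that it offers.
- The arm moves only by the tool arm_command, never from a script. Its argument "moves" is a list of rows, each a list of 3 entries, a list of its own where there are three numbers: the shift along the tool's x, y, z in m, then the turn, a rotation vector about the tool's x, y, z in rad, then the finger opening in m, from 0 to 0.0918. In form: [[[dx, dy, dz], [ax, ay, az], claw], ...]. A call has exactly 5 rows; each row is the pose to reach, as a shift and turn from the pose commanded when the call began, along the tool's axes at that moment; what a row does not reach only later rows make up. A row lasts 1/10 s, in which the tool goes at most 50 mm and 8.59 degrees, less where a joint would pass 70% of its speed; a pose out of reach is approached as far as the arm can. A call with a gripper value outside its range is refused whole. The fingers move at their own pace and stop on an object; "squeeze" is the grip in N (left out, the last holds). Time passes only in rows, so rows that repeat a pose let the fingers close, or fill a call up. It gives the time, the measured TCP pose, the force, the opening and the grip force at its end, in the units of the state.
- robot.observe(): the state, without advancing time (a new reading comes with each control period).
- robot.read_camera(name): name is "side" or "top"; returns the picture (400x640x3 uint8, red, green, blue); there is no depth.
- robot.camera_model(name): a dict with "fx", "fy", "cx", "cy" (pixels), "R" (3x3) and "t" (3): a world point X has camera coordinates R X + t. Camera axes: x right, y down, z forward; pixel columns grow to the right and rows downward; lengths in m; the calibration is good to about 2 mm. A picture is of the moment at which its call begins. camera_model takes no time and is no camera call.
- robot.hand_in(): hands the job in; it is judged then, once.
The state is a dict: "time": time; "qpos": joint angles; "qvel": joint speeds; "joint_efforts": joint torques, N m; "tool_pos": TCP position; "tool_rot": TCP orientation; "contact_force": force on the tool from outside, world axes, zero at the start; "torque": the same for the moment, N m; "opening": finger opening in m; "grip_force": force on a finger pad.
Only numpy, scipy, OpenCV 4.12 (cv2) and the standard library are available. Lean on these libraries where they do the work, as an engineer would, in place of code of your own. Each camera call takes 0.05 s, during which the arm holds its last target. There are 200 camera calls.

## Working session

There is one attempt and no reset: what is moved stays moved. The work goes in short steps, Python scripts to look and compute and a tool call to move; the robot and the scene stay as the last step left them, time stands still between calls to the robot, and variables do not carry over. Pictures are saved under pics/ and viewed, at most 10 in all, crops included, and the job is handed in when it is done.

Besides the shell and the picture viewer there is one more tool, called after "Call:" as a command line: name --argument value ..., lists and objects as JSON in quotes. arm_command: Moves the arm, as the interface text tells. Its arguments: {"type":"object","properties":{"moves":{"type":"array"},"squeeze":{"type":"number"}},"required":["moves"]}

```bash
mkdir -p pics
cat > h.py <<'E'
from cell import robot
import numpy as np, cv2
def ray(cam,u,v,z):
    m=robot.camera_model(cam);R=np.array(m["R"]);t=np.array(m["t"])
    d=R.T@np.array([(u-m["cx"])/m["fx"],(v-m["cy"])/m["fy"],1]);c=-R.T@t
    return c+d*(z-c[2])/d[2]
def proj(cam,X):
    m=robot.camera_model(cam);p=np.array(m["R"])@np.array(X)+np.array(m["t"])
    return np.array([m["fx"]*p[0]/p[2]+m["cx"],m["fy"]*p[1]/p[2]+m["cy"]])
def snap(cam,name,crop=None,s=1):
    im=robot.read_camera(cam)[:,:,::-1].copy();cv2.imwrite(f"pics/{name}_raw.png",im)
    if crop: x0,y0,x1,y1=crop; im=im[y0:y1,x0:x1]
    cv2.imwrite(f"pics/{name}.png",cv2.resize(im,None,fx=s,fy=s,interpolation=cv2.INTER_CUBIC));return im
E
python3 - <<'E'
from h import *
snap("top","top0");snap("side","side0")
print(robot.observe())
for c in("top","side"):
    m=robot.camera_model(c);print(c,m["fx"],-np.array(m["R"]).T@m["t"],np.array(m["R"]).round(3).tolist())
E
```

```text
{'time': 0.1, 'qpos': array([-1.47098970e+00,  3.42630426e-01,  1.52489406e+00,  5.40400265e-06,
        1.27540218e+00, -1.45984819e-01]), 'qvel': array([-9.01625799e-04, -3.09405077e-03, -2.92072491e-03, -4.85122244e-04,
        1.56164886e-03, -8.00345453e-05]), 'joint_efforts': array([ 1.00365542e-03, -4.32003629e+01, -2.44695854e+01,  7.18398532e-02,
        5.25768392e-02, -4.71233557e-05]), 'tool_pos': array([ 0.1277407 , -0.50886026,  0.22613578]), 'tool_rot': array([-3.14027358e+00, -1.99167095e-04,  2.45789740e-01]), 'contact_force': array([ 0.4697068 ,  0.09056998, -0.05046236]), 'torque': array([-0.02747805,  0.00916435,  0.0136609 ]), 'grip_force': 0.0, 'opening': 0.09179966520955227}
top 392.28882368657247 [0.32377739 0.0018335  0.90243903] [[-0.012, -1.0, 0.01], [-0.981, 0.01, -0.193], [0.193, -0.012, -0.981]]
side 463.4390553623879 [-0.03607433  0.89799943  0.66559757] [[-0.853, -0.522, 0.017], [-0.274, 0.42, -0.865], [0.444, -0.743, -0.501]]
```

View pics/top0.png

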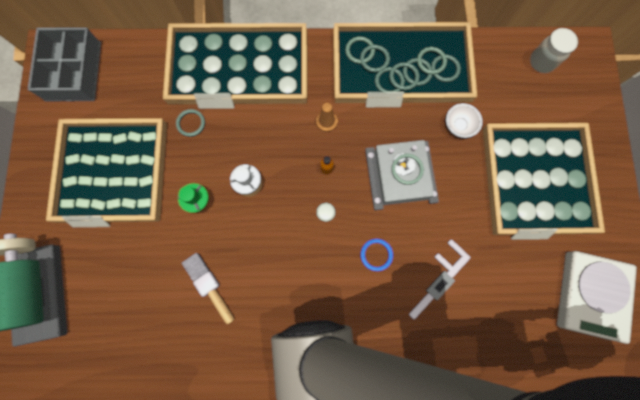

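View pics/side0.png

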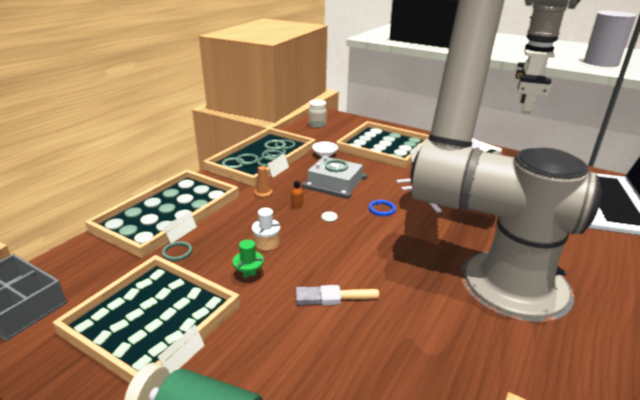

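The top view shows these candidates:
- **Cap:** the silver one in the pale stand at (246,180). The green look-alike is at (193,197).
- **Bangle:** the grey-green ring on the fixture at (407,168). The others are the blue ring at (377,254), the spare at (190,122) and the tray rings at about (400,65).

I choose the silver cap and the fixture ring, and check both in one close crop.

Run:
```python
from h import *
im=cv2.imread("pics/top0_raw.png")
a=im[130:220,360:450];b=im[150:210,216:276]
f=lambda x,s:cv2.resize(x,None,fx=s,fy=s,interpolation=cv2.INTER_CUBIC)
cv2.imwrite("pics/c1.png",np.hstack([f(a,400/90)[:400,:400],f(b,400/60)[:400,:400]]))
print(ray("top",407,168,.06),ray("top",246,180,.06),ray("top",326,212,0),ray("top",327,165,.05),ray("top",326,120,.05),ray("top",464,122,.02))
```

```text
[ 0.56403578 -0.18776547  0.06      ] [0.53989651 0.16990615 0.06      ] [ 0.47656814 -0.00646559  0.        ] [ 0.57558608 -0.00951051  0.05      ] [ 0.68348929 -0.00850731  0.05      ] [ 0.68840608 -0.33955264  0.02      ]
```

View pics/c1.png

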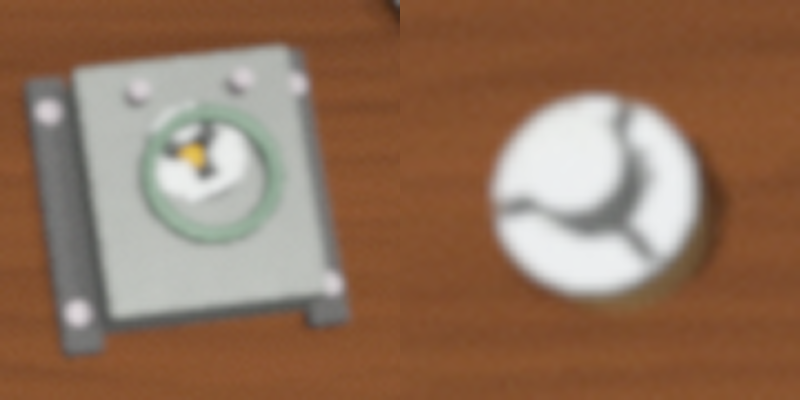

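The crop confirms the choice: grey-green ring centred at crop (213,173), pins at (138,91) and (242,80), Y-slot with brass pin near (193,157). The cap is silver with three ribs ending at (625,108), (505,208) and (650,252). Now I'll fit the poses.

```bash
cat >> h.py <<'E'
from scipy.optimize import least_squares
def rect(im,cam,c,z,r0,r1):
    th=np.radians(np.arange(0,360,1.));rr=np.linspace(r0,r1,12);m=[]
    T,Rr=np.meshgrid(th,rr)
    P=np.array([[proj(cam,[c[0]+r*np.cos(t),c[1]+r*np.sin(t),z]) for t in th] for r in rr]).astype(np.float32)
    return cv2.remap(im,P[...,0],P[...,1],cv2.INTER_CUBIC)
def fold(im,cam,c,z,r0,r1):
    p=cv2.cvtColor(rect(im,cam,c,z,r0,r1),cv2.COLOR_BGR2GRAY).mean(0)
    ph=np.angle(np.sum((p.max()-p)*np.exp(3j*np.radians(np.arange(360)))))/3
    return np.degrees(ph),p
E
python3 - <<'E'
from h import *
im=cv2.imread("pics/top0_raw.png")
A=lambda u,v:(360+u*.225-.4,130+v*.225-.4)
obs=[((75,68),(.05,.055,.05)),((290,45),(.05,-.055,.05)),((325,295),(-.08,-.055,.05)),((110,318),(-.08,.055,.05)),((138,91),(.0314,.0264,.064)),((242,80),(.0314,-.0264,.064))]
def f(p):
    r=[]
    for (u,v),(x,y,z) in obs:
        c,s=np.cos(p[2]),np.sin(p[2]);r+=list(proj("top",[p[0]+c*x-s*y,p[1]+s*x+c*y,z])-A(u,v))
    return r
s=least_squares(f,[.58,-.18,0]);print("fix",s.x,np.degrees(s.x[2]),np.round(s.fun,1))
print("bangle",ray("top",*A(213,173),.06),ray("top",*A(193,157),.0455))
B=lambda u,v:(216+(u-400)*.15-.4,150+v*.15-.4)
c=ray("top",*B(596,195),.048);print("cap",c)
for e in((625,108),(505,208),(650,252)):
    d=ray("top",*B(*e),.050)-c;print(np.degrees(np.arctan2(d[1],d[0])),np.hypot(*d[:2]))
a,p=fold(im,"top",c,.048,.021,.029);print("capfold",a,p[::10].round())
a,p=fold(im,"top",s.x[:2],.0495,.009,.015);print("slot",a,p[::10].round())
E
```

```text
fix [ 0.57679579 -0.18249228  0.09441043] 5.409319004899077 [ 0.   0.3 -0.8  0.8  0.3 -0.2 -0.2 -0.4  0.4 -0.3  0.3 -0.2]
bangle [ 0.56281155 -0.18887621  0.06      ] [ 0.57549667 -0.1823501   0.0455    ]
cap [0.54565261 0.17461005 0.048     ]
-17.437624307359812 0.031107813202414306
98.97078163691386 0.03025216110798625
-136.99692374336243 0.027790845251960933Traceback (most recent call last):
  File "<stdin>", line 16, in <module>
  File "h.py", line 21, in fold
    p=cv2.cvtColor(rect(im,cam,c,z,r0,r1),cv2.COLOR_BGR2GRAY).mean(0)
                   ~~~~^^^^^^^^^^^^^^^^^^
  File "h.py", line 18, in rect
    P=np.array([[proj(cam,[c[0]+r*np.cos(t),c[1]+r*np.sin(t),z]) for t in th] for r in rr]).astype(np.float32)
                 ~~~~^^^^^^^^^^^^^^^^^^^^^^^^^^^^^^^^^^^^^^^^^^^
  File "h.py", line 8, in proj
    m=robot.camera_model(cam);p=np.array(m["R"])@np.array(X)+np.array(m["t"])
ValueError: time passes only in moves, steps and waits
```

Call:
arm_command --moves '[[[0.044,-0.02,0],[0,0,0.075],0.05],[[0.088,-0.04,0],[0,0,0.15],0.05],[[0.132,-0.06,0],[0,0,0.15],0.05],[[0.176,-0.08,0],[0,0,0.15],0.05],[[0.22,-0.1,0],[0,0,0.15],0.05]]' --squeeze 20

```text
time: 0.6
tool_pos: [0.3179, -0.3572, 0.2265]
tool_rot: [-3.141, 0.0, 0.095]
contact_force: [0.8, -1.0, -0.3]
opening: 0.0564
grip_force: 0.0
```

Call:
arm_command --moves '[[[0.04,-0.027,0],[0,0,0],0.05],[[0.08,-0.054,0],[0,0,0],0.05],[[0.12,-0.081,0],[0,0,0],0.05],[[0.16,-0.108,0],[0,0,0],0.05],[[0.2,-0.135,0],[0,0,0],0.05]]'

```text
time: 1.1
tool_pos: [0.5041, -0.2035, 0.2264]
tool_rot: [-3.141, 0.001, 0.096]
contact_force: [0.6, -0.8, 1.0]
opening: 0.0497
grip_force: 0.0
```

```bash
cat >> h.py <<'E'
CM={}
def proj(cam,X):
    if cam not in CM: CM[cam]=robot.camera_model(cam)
    m=CM[cam];p=np.array(m["R"])@np.array(X)+np.array(m["t"])
    return np.array([m["fx"]*p[0]/p[2]+m["cx"],m["fy"]*p[1]/p[2]+m["cy"]])
from scipy.spatial.transform import Rotation as Ro
def togo(X,yaw=None):
    s=robot.observe();R=Ro.from_euler("xyz",s["tool_rot"]);d=R.inv().apply(np.array(X)-s["tool_pos"])
    w=None if yaw is None else (R.inv()*Ro.from_euler("xyz",[np.pi,0,yaw])).as_rotvec().round(4)
    print("t",round(s["time"],2),"pos",s["tool_pos"].round(4),"rot",s["tool_rot"].round(3),"F",s["contact_force"].round(1),"go",d.round(4),"turn",w,"open",round(s["opening"],4),"grip",round(s["grip_force"],1))
FX=np.array([.5768,-.1825,.0944])
def fw(x,y,z):
    c,s=np.cos(FX[2]),np.sin(FX[2]);return [FX[0]+c*x-s*y,FX[1]+s*x+c*y,z]
E
python3 - <<'E'
from h import *
im=cv2.imread("pics/top0_raw.png")
c=[.5457,.1746]
for cc in (c,[.5457,.1756]):
    a,p=fold(im,"top",cc,.050,.021,.029);print("capfold",a,p[::10].round())
a,p=fold(im,"top",FX,.0495,.009,.015);print("slot",a,p[::10].round())
togo(fw(-.058,-.005,.056),FX[2])
E
```

```text
capfold -20.582628534427286 [230. 234. 234. 234. 236. 236. 236. 235. 234. 206. 148. 214. 235. 236.
 237. 237. 238. 238. 238. 237. 237. 218. 156. 210. 236. 237. 237. 236.
 234. 231. 230. 224. 227. 213. 158. 199.]
capfold -21.385356507059125 [232. 234. 233. 235. 235. 235. 235. 234. 233. 205. 146. 212. 235. 236.
 236. 237. 237. 238. 237. 238. 238. 226. 161. 197. 234. 237. 237. 236.
 231. 227. 226. 220. 223. 201. 158. 211.]
slot -34.40303798985988 [184. 195. 198. 200. 195. 181. 158. 135. 123. 125. 153. 192. 218. 229.
 234. 233. 229. 219. 195. 160. 139. 137. 148. 174. 202. 218. 225. 226.
 222. 211. 187. 152. 127. 119. 134. 163.]
t 1.1 pos [ 0.5041 -0.2035  0.2264] rot [-3.141e+00  1.000e-03  9.600e-02] F [ 0.6 -0.8  1. ] go [ 0.0164 -0.009   0.1704] turn [-0.0001  0.0005  0.0015] open 0.0497 grip 0.0
```

Call:
arm_command --moves '[[[0.009,-0.006,0.04],[0,0,0],0.05],[[0.0165,-0.009,0.08],[0,0,0],0.05],[[0.0165,-0.009,0.12],[0,0,0],0.05],[[0.0165,-0.009,0.155],[0,0,0],0.05],[[0.0165,-0.009,0.172],[0,0,0],0.05]]'

```text
time: 1.6
tool_pos: [0.5166, -0.1934, 0.0511]
tool_rot: [-3.138, 0.005, 0.096]
contact_force: [-0.1, 0.0, 0.6]
opening: 0.0502
grip_force: 0.0
```

Run:
```python
from h import *
im=snap("side","s1",(280,120,400,220),5)
togo(fw(-.0355,0,.054),FX[2])
```

```text
t 1.65 pos [ 0.5169 -0.1936  0.0508] rot [-3.139  0.005  0.096] F [-0.4  0.7 -0.8] go [ 0.0252 -0.0054 -0.0033] turn [-0.0031  0.0047  0.0016] open 0.05 grip 0.0
```

View pics/s1.png

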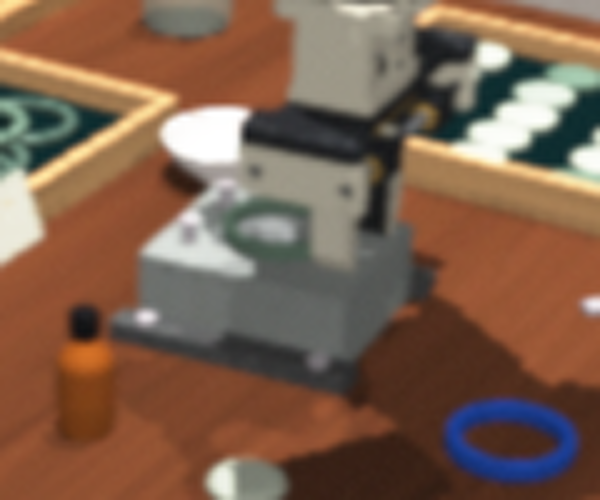

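The fingers stand on the bed just behind the ring, clear of it. Now the slow slide.

Call:
arm_command --moves '[[[0.004,0,-0.002],[0,0,0],0.05],[[0.009,-0.001,-0.002],[0,0,0],0.05],[[0.014,-0.002,-0.002],[0,0,0],0.05],[[0.018,-0.004,-0.002],[0,0,0],0.05],[[0.021,-0.005,-0.002],[0,0,0],0.05]]'

```text
time: 2.15
tool_pos: [0.5395, -0.1875, 0.0571]
tool_rot: [3.141, -0.001, 0.096]
contact_force: [-0.1, -2.1, -0.3]
opening: 0.0501
grip_force: 0.4
```

Call:
arm_command --moves '[[[0.001,0,0],[0,0,0],0.05],[[0.002,0,0],[0,0,0],0.05],[[0.003,0,0],[0,0,0],0.05],[[0.004,0,0],[0,0,0],0.05],[[0.004,0,0],[0,0,0],0.05]]'

```text
time: 2.65
tool_pos: [0.5427, -0.1873, 0.0566]
tool_rot: [-3.141, 0.001, 0.096]
contact_force: [-2.1, -0.7, 1.3]
opening: 0.0499
grip_force: 1.0
```

Run:
```python
from h import *
im=snap("side","s2",(280,120,400,220),5)
togo(fw(-.0355,0,.054),FX[2])
```

```text
t 2.7 pos [ 0.5426 -0.1873  0.0566] rot [-3.141e+00  1.000e-03  9.600e-02] F [-2.2 -0.6  0.8] go [-0.001  -0.0015  0.0026] turn [-0.0002  0.0007  0.0013] open 0.0503 grip 1.1
```

Call:
arm_command --moves '[[[0.0005,-0.0005,0.001],[0,0,0],0.05],[[0.001,-0.001,0.002],[0,0,0],0.05],[[0.0015,-0.0015,0.002],[0,0,0],0.05],[[0.002,-0.0015,0.002],[0,0,0],0.05],[[0.002,-0.0015,0.002],[0,0,0],0.05]]'

```text
time: 3.2
tool_pos: [0.5445, -0.1856, 0.0547]
tool_rot: [-3.141, 0.001, 0.096]
contact_force: [-5.0, -1.8, 3.8]
opening: 0.0497
grip_force: 3.5
```

Call:
arm_command --moves '[[[0.0005,0,0],[0,0,0],0.05],[[0.001,0,0],[0,0,0],0.05],[[0.0015,0,0],[0,0,0],0.05],[[0.002,0,0],[0,0,0],0.05],[[0.002,0,0],[0,0,0],0.05]]'

```text
time: 3.7
tool_pos: [0.5451, -0.1852, 0.0546]
tool_rot: [-3.14, 0.004, 0.096]
contact_force: [-9.5, -1.0, 7.4]
opening: 0.0498
grip_force: 5.6
```

Run:
```python
from h import *
togo(fw(-.0355,0,.054),FX[2])
```

```text
t 3.7 pos [ 0.5451 -0.1852  0.0546] rot [-3.14   0.004  0.096] F [-9.5 -1.   7.4] go [-0.0036  0.0003  0.0006] turn [-0.0011  0.0038  0.0016] open 0.0498 grip 5.6
```

The force rose to 9.5 N over the last 0.6 mm, so the ring is against the pins. I'll back off, rise and check.

Call:
arm_command --moves '[[[-0.01,0,0],[0,0,0],0.05],[[-0.015,0,-0.02],[0,0,0],0.05],[[-0.02,0.0,-0.06],[0,0,0],0.06],[[-0.03,-0.04,-0.09],[0,0,0],0.07],[[-0.03,-0.08,-0.12],[0,0,0],0.08]]'

```text
time: 4.2
tool_pos: [0.5087, -0.1092, 0.175]
tool_rot: [-3.141, -0.001, 0.093]
contact_force: [-0.0, 0.5, 0.2]
opening: 0.0694
grip_force: 0.0
```

Call:
arm_command --moves '[[[0,-0.045,0],[0,0,0],0.08],[[0,-0.09,0],[0,0,0],0.08],[[0,-0.135,0],[0,0,0],0.08],[[0.01,-0.18,0],[0,0,0],0.08],[[0.01,-0.22,0],[0,0,0],0.08]]'

```text
time: 4.7
tool_pos: [0.4989, 0.113, 0.1743]
tool_rot: [-3.141, -0.003, 0.096]
contact_force: [0.5, 0.3, 0.5]
opening: 0.0798
grip_force: 0.0
```

Run:
```python
from h import *
im=snap("top","t3",(360,130,450,220),6)
im=cv2.imread("pics/t3_raw.png")
a,p=fold(im,"top",FX,.0495,.009,.015);print("slot",a,p[::10].round())
for dx,dy in((-.0015,0),(.0015,0),(0,.0015),(0,-.0015)):
    print(fold(im,"top",[FX[0]+dx,FX[1]+dy],.0495,.009,.015)[0])
togo([.5457,.1746,.066],0)
```

```text
slot -34.39614860475998 [196. 211. 215. 214. 209. 194. 169. 140. 128. 125. 145. 181. 207. 218.
 222. 222. 217. 207. 183. 150. 128. 126. 137. 162. 191. 207. 214. 215.
 211. 200. 175. 143. 121. 120. 139. 170.]
-34.158772023163046
-34.20907639371756
-34.588822422277644
-34.61109067785613
t 4.75 pos [0.4975 0.1179 0.1742] rot [-3.138e+00 -2.000e-03  9.900e-02] F [-2.1  3.8 -0.1] go [ 0.0534 -0.0512  0.1085] turn [-0.004  -0.0016  0.0991] open 0.0802 grip 0.0
```

View pics/t3.png

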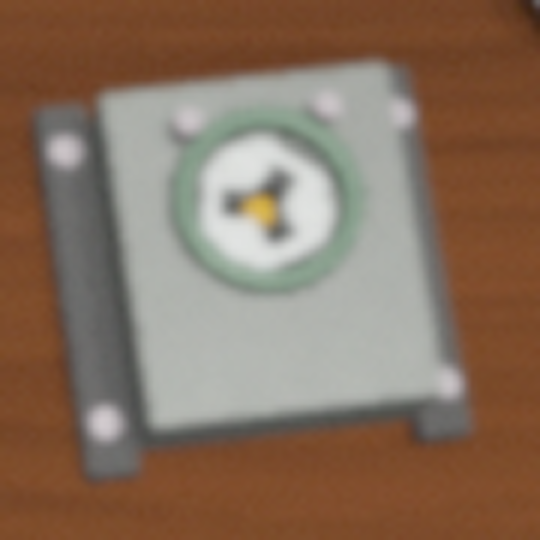

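The ring sits touching both pins (pins at crop (187,121) and (326,105), ring centre (269,198)). The slot is clearly visible with arms at about 85.6°+120k. Next is the cap.

Call:
arm_command --moves '[[[0.025,-0.025,0],[0,0,0],0.07],[[0.05,-0.05,0],[0,0,0],0.065],[[0.0525,-0.0515,0.02],[0,0,0],0.065],[[0.0525,-0.0515,0.04],[0,0,0],0.065],[[0.0525,-0.0515,0.04],[0,0,0],0.065]]'

```text
time: 5.25
tool_pos: [0.544, 0.1668, 0.1312]
tool_rot: [-3.141, 0.005, 0.096]
contact_force: [-0.3, -0.4, 0.4]
opening: 0.065
grip_force: 0.0
```

Run:
```python
from h import *
im=cv2.imread("pics/top0_raw.png")
g=cv2.imread("pics/t3_raw.png")
B=lambda u,v:(216+(u-400)*.15-.4,150+v*.15-.4)
print("knobtop",ray("top",*B(570,160),.09),"ring",ray("top",360+269.5/6-.4,130+198/6-.4,.06))
# flange outline fit: bright+ribs region
c=[.5457,.1746]
r=cv2.cvtColor(rect(im,"top",c,.048,.026,.042),cv2.COLOR_BGR2GRAY).astype(float)
rr=np.linspace(.026,.042,12);e=[]
for k in range(0,360,5):
    if min(abs((k-99.5)%120),120-(k-99.5)%120)<12: continue
    p=r[:,k];i=np.argmax(p<160)
    if i: e.append((np.radians(k),rr[i-1]+(rr[i]-rr[i-1])*(p[i-1]-160)/(p[i-1]-p[i])))
e=np.array(e);s=least_squares(lambda q:np.hypot(c[0]+e[:,1]*np.cos(e[:,0])-q[0],c[1]+e[:,1]*np.sin(e[:,0])-q[1])-q[2],[*c,.033],loss="soft_l1",f_scale=.001);print("flange",s.x)
togo([s.x[0],s.x[1],.057],.0944)
```

```text
knobtop [0.54639207 0.17475693 0.09      ] ring [ 0.5766042  -0.18284469  0.06      ]
flange [0.54632663 0.17523998 0.03412964]
t 5.25 pos [0.544  0.1668 0.1312] rot [-3.141  0.005  0.096] F [-0.3 -0.4  0.4] go [ 0.0035 -0.0081  0.0742] turn [-0.0002  0.0049  0.0019] open 0.065 grip 0.0
```

Call:
arm_command --moves '[[[0.003,-0.008,0.005],[0,0.004,0],0.065],[[0.003,-0.008,0.03],[0,0.004,0],0.065],[[0.003,-0.008,0.055],[0,0.004,0],0.065],[[0.003,-0.008,0.073],[0,0.004,0],0.065],[[0.003,-0.008,0.073],[0,0.004,0],0.065]]'

```text
time: 5.75
tool_pos: [0.547, 0.1751, 0.0597]
tool_rot: [-3.142, -0.001, 0.096]
contact_force: [-0.2, 0.9, 0.2]
opening: 0.0646
grip_force: 0.0
```

Run:
```python
from h import *
togo([.5464,.175,.057],.0944)
```

```text
t 5.75 pos [0.547  0.1751 0.0597] rot [-3.142e+00 -1.000e-03  9.600e-02] F [-0.2  0.9  0.2] go [-0.0006  0.0001  0.0027] turn [-0.     -0.0014  0.0011] open 0.0646 grip 0.0
```

Call:
arm_command --moves '[[[-0.0005,0,0.002],[0,0,0],0.045],[[-0.0005,0,0.002],[0,0,0],0.03],[[-0.0005,0,0.002],[0,0,0],0.03],[[-0.0005,0,0.002],[0,0,0],0.03],[[-0.0005,0,0.002],[0,0,0],0.03]]' --squeeze 45

```text
time: 6.25
tool_pos: [0.5478, 0.1751, 0.0599]
tool_rot: [-3.141, -0.005, 0.096]
contact_force: [-0.6, 0.7, 3.9]
opening: 0.0325
grip_force: 45.0
```

Call:
arm_command --moves '[[[0,0,0],[0,0,0],0.03],[[0,0,-0.015],[0,0,0],0.03],[[0,0,-0.05],[0,0,0],0.03],[[0,0,-0.09],[0,0,0],0.03],[[0,0,-0.12],[0,0,0],0.03]]'

```text
time: 6.75
tool_pos: [0.5471, 0.175, 0.1811]
tool_rot: [3.142, -0.005, 0.096]
contact_force: [0.6, 0.5, -1.7]
opening: 0.0329
grip_force: 45.0
```

Run:
```python
from h import *
snap("side","s4",(200,80,320,230),4)
snap("top","t4")
togo([.577,-.1825,.16],.0944-.245)
```

```text
t 6.85 pos [0.5491 0.1754 0.1836] rot [-3.141 -0.012  0.096] F [-0.1  0.2 -1.4] go [-0.0068  0.3589  0.0233] turn [-0.0021 -0.0124  0.2465] open 0.0329 grip 45.0
```

View pics/s4.png

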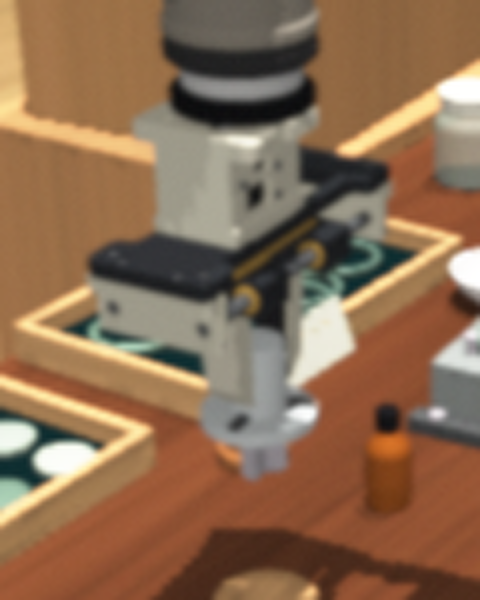

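Cap held upright and the splines hang free. I'll transport it above the bottle and turn it −0.245 rad about the vertical on the way.

Call:
arm_command --moves '[[[-0.001,0.03,0],[0,0,0],0.03],[[-0.002,0.07,0],[0,0,0],0.03],[[-0.003,0.115,0],[0,0,0],0.03],[[-0.004,0.16,0],[0,0,0],0.03],[[-0.005,0.205,0],[0,0,0],0.03]]'

```text
time: 7.35
tool_pos: [0.5606, -0.0311, 0.1776]
tool_rot: [-3.141, -0.002, 0.096]
contact_force: [0.9, -0.2, -2.0]
opening: 0.0332
grip_force: 45.0
```

Call:
arm_command --moves '[[[0,0.045,0],[0,0,0.1],0.03],[[-0.001,0.09,0],[0,0,0.2],0.03],[[-0.002,0.13,0],[0,0,0.246],0.03],[[-0.002,0.154,0],[0,0,0.246],0.03],[[-0.002,0.154,0],[0,0,0.246],0.03]]'

```text
time: 7.85
tool_pos: [0.5735, -0.1864, 0.1772]
tool_rot: [-3.141, -0.002, -0.154]
contact_force: [0.5, 0.4, -1.2]
opening: 0.0327
grip_force: 45.0
```

Call:
arm_command --moves '[[[0,0,0],[0,0,0],0.03],[[0,0,0],[0,0,0],0.03],[[0,0,0],[0,0,0],0.03],[[0,0,0],[0,0,0],0.03],[[0,0,0],[0,0,0],0.03]]'

```text
time: 8.35
tool_pos: [0.5743, -0.1824, 0.1793]
tool_rot: [-3.141, -0.004, -0.149]
contact_force: [0.6, -0.1, 0.0]
opening: 0.0329
grip_force: 45.0
```

Run:
```python
from h import *
im=snap("side","s5",(280,70,400,220),4)
# predicted cap origin/tip if centred at TCP, marked
s=robot.observe();p=s["tool_pos"]
im=cv2.imread("pics/s5.png")
for dz in(-.020,-.054):
    u=(proj("side",p+[0,0,dz])-[280,70])*4;cv2.circle(im,tuple(int(x) for x in u),3,(0,0,255),-1)
for k in range(60):
    a=k*6*np.pi/180;u=(proj("side",p+[.033*np.cos(a),.033*np.sin(a),-.020])-[280,70])*4;cv2.circle(im,tuple(int(x) for x in u),1,(0,255,0),-1)
for a in (85.6,205.6,325.6):
    a=np.radians(a);u=(proj("side",p+[.029*np.cos(a),.029*np.sin(a),-.008])-[280,70])*4;cv2.circle(im,tuple(int(x) for x in u),2,(255,0,255),-1)
cv2.imwrite("pics/s5b.png",im)
togo([.5768,-.1825,.125],.0944-.245)
```

```text
t 8.4 pos [ 0.5743 -0.1825  0.1792] rot [-3.141 -0.004 -0.149] F [-0.  -1.9 -2. ] go [ 0.0022 -0.0003  0.0542] turn [-0.0008 -0.004   0.0012] open 0.0328 grip 45.0
```

View pics/s5b.png

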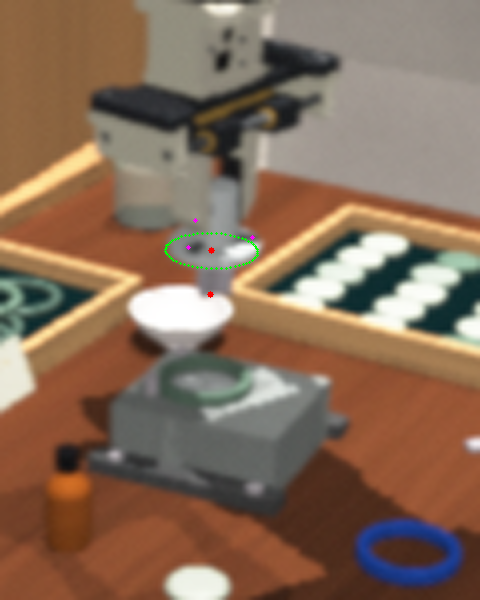

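The cap hangs upright and about 1.5 mm to image-right of the TCP (flange centre 213, TCP prediction 211), matching the grip offset. I'll correct this and descend to just above the slot.

Call:
arm_command --moves '[[[0.0015,0,0.015],[0,-0.003,0],0.03],[[0.003,0,0.03],[0,-0.004,0],0.03],[[0.003,0,0.045],[0,-0.004,0],0.03],[[0.003,0,0.06],[0,-0.004,0],0.03],[[0.003,0,0.068],[0,-0.004,0],0.03]]'

```text
time: 8.9
tool_pos: [0.5766, -0.183, 0.1086]
tool_rot: [-3.14, 0.003, -0.15]
contact_force: [0.3, -0.5, -1.7]
opening: 0.033
grip_force: 45.0
```

Call:
arm_command --moves '[[[0,0,0],[0,0,0],0.03],[[0,0,0],[0,0,0],0.03],[[0,0,0],[0,0,0],0.03],[[0,0,0],[0,0,0],0.03],[[0,0,0],[0,0,0],0.03]]'

```text
time: 9.4
tool_pos: [0.5777, -0.1836, 0.1117]
tool_rot: [-3.141, -0.001, -0.15]
contact_force: [-0.3, 0.7, -2.1]
opening: 0.0331
grip_force: 45.0
```

Run:
```python
from h import *
togo([.5778,-.1829,.08],.0944-.245)
```

```text
t 9.4 pos [ 0.5777 -0.1836  0.1117] rot [-3.141e+00 -1.000e-03 -1.500e-01] F [-0.3  0.7 -2.1] go [-0.0001 -0.0007  0.0317] turn [-0.0006 -0.0009  0.0004] open 0.0331 grip 45.0
```

Aligned. I lower by 16 mm to feel the mesh; if it doesn't mesh, it will stop at about z 0.1035.

Call:
arm_command --moves '[[[0,-0.0005,0.004],[0,0,0],0.03],[[0,-0.0005,0.007],[0,0,0],0.03],[[0,-0.0005,0.01],[0,0,0],0.03],[[0,-0.0005,0.013],[0,0,0],0.03],[[0,-0.0005,0.016],[0,0,0],0.03]]'

```text
time: 9.9
tool_pos: [0.5776, -0.183, 0.0948]
tool_rot: [-3.141, 0.0, -0.15]
contact_force: [-0.3, -0.7, 2.0]
opening: 0.0331
grip_force: 45.0
```

Call:
arm_command --moves '[[[0,0,0],[0,0,0],0.03],[[0,0,0],[0,0,0],0.03],[[0,0,0],[0,0,0],0.03],[[0,0,0],[0,0,0],0.03],[[0,0,0],[0,0,0],0.03]]'

```text
time: 10.4
tool_pos: [0.5776, -0.183, 0.0953]
tool_rot: [-3.141, -0.0, -0.15]
contact_force: [-1.0, 0.0, 0.8]
opening: 0.0329
grip_force: 45.0
```

It meshed: 8 mm past the blocked height with low force. Pressing on.

Call:
arm_command --moves '[[[0,0,0.004],[0,0,0],0.03],[[0,0,0.007],[0,0,0],0.03],[[0,0,0.01],[0,0,0],0.03],[[0,0,0.013],[0,0,0],0.03],[[0,0,0.015],[0,0,0],0.03]]'

```text
time: 10.9
tool_pos: [0.5777, -0.183, 0.0801]
tool_rot: [-3.141, -0.0, -0.15]
contact_force: [-0.8, -0.1, 5.9]
opening: 0.033
grip_force: 45.0
```

Call:
arm_command --moves '[[[0,0,0.001],[0,0,0],0.03],[[0,0,0.002],[0,0,0],0.03],[[0,0,0.002],[0,0,0],0.03],[[0,0,0.002],[0,0,0],0.03],[[0,0,0.002],[0,0,0],0.03]]'

```text
time: 11.4
tool_pos: [0.5777, -0.183, 0.0799]
tool_rot: [-3.141, -0.001, -0.15]
contact_force: [-4.7, 2.1, 15.8]
opening: 0.033
grip_force: 45.0
```

It stopped at z 0.0799, the home height. The 15.8 N exceeds the spring force, so the flange presses the ring. I'll settle and take a check view.

Call:
arm_command --moves '[[[0,0,0.0005],[0,0,0],0.03],[[0,0,0.0005],[0,0,0],0.03],[[0,0,0.0005],[0,0,0],0.03],[[0,0,0.0005],[0,0,0],0.03],[[0,0,0.0005],[0,0,0],0.03]]'

```text
time: 11.9
tool_pos: [0.5777, -0.183, 0.0799]
tool_rot: [-3.141, -0.001, -0.15]
contact_force: [-6.7, 3.4, 18.3]
opening: 0.0331
grip_force: 45.0
```

Run:
```python
from h import *
snap("side","s6",(280,100,400,220),5)
togo([.5778,-.1829,.08],.0944-.245)
```

```text
t 11.95 pos [ 0.5776 -0.183   0.0798] rot [-3.141e+00 -1.000e-03 -1.500e-01] F [-5.7  2.8 19.6] go [ 0.0002 -0.0001 -0.0002] turn [-0.0004 -0.0011  0.0006] open 0.0332 grip 45.0
```

View pics/s6.png

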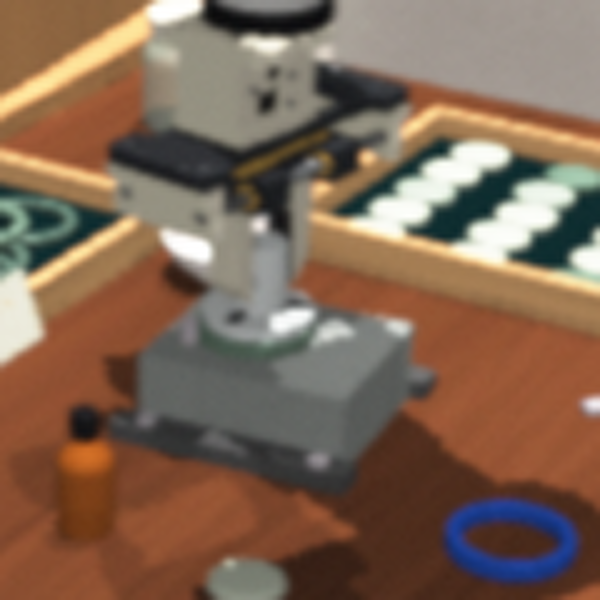

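The flange lies flat on the bangle at (257,330), the bangle lies on the bed, and nothing else has moved. Handing in.

```bash
python3 -c "
from cell import robot
print(robot.hand_in())"
```

```text
the job is handed in; nothing more can be done
None
```

I handed the job in at about 12 s, but no verdict came back: the bangle rests against both pins, and the cap is meshed, fully home, still gripped at 45 N and pressed down with about 19 N.

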